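Demagnetise two flat brackets on the bench unit

ROBOT

A 6-joint arm with a two-finger parallel gripper is mounted at the origin on the work surface. World frame = base frame: x ahead of the robot, y to its left, z up, the work surface at z = 0. Lengths are in m, angles in rad, forces in N, time in s.
With the tool pointing down it reaches from about 0.35 to 0.775 m from the base axis. Payload 7.3 kg.
Tool frame: the origin (TCP) lies at the very end of the fingers, on their centre line; the grasp point (between the pads) lies 19 mm behind it (pinch_z is the distance from the TCP to the grasp point, in m); z points along the fingers, y is the line along which they close (so a half turn about z gives the same grasp; the last joint's range is limited). The gripper opens to 92 mm and grips with 3 to 60 N. Pads are 19 mm wide; open, the fingers measure 130 mm over their backs; the gripper's body (75 mm by 190 mm) begins 47 mm behind the grasp point.
Start: joints at [-1.379, 0.342, 1.524, -0, 1.275, -0.146], TCP at [0.174, -0.495, 0.227] pointing down, gripper open.
Joint ranges: [-2.53, 2.53], [-0.77, 2.02], [0.04, 2.7], [-1, 4.14], [0.28, 2.66], [-3.11, 3.11]. Speed limits (rad/s): [2.57, 2.57, 3.14, 3.14, 3.14, 3.14].

INTERFACE

Orientations are given as [roll, pitch, yaw] about the fixed x, y, z axes, in that order (R = Rz(yaw) Ry(pitch) Rx(roll)).
In Python, from cell import * gives the robot as it stands.
- The arm moves only by the tool arm_command, never from a script. Its arguments are lists of equal length, an entry for each row: "fingers": the gripper command: -1 is fully open, 1 is shut, values between are in proportion; "travel": the shift along the tool's x, y, z in m, a list of three; "dr": the turn, a rotation vector about the tool's x, y, z in degrees, a list of three. In form: {"fingers": [fingers, ...], "travel": [[x, y, z], ...], "dr": [[wx, wy, wz], ...]}. A call has 1 to 8 rows; each row is the pose to reach, as a shift and turn from the pose commanded when the call began, along the tool's axes at that moment; what a row does not reach only later rows make up. A row lasts 1/12 s, in which the tool goes at most 41.7 mm and 7.16 degrees, less where a joint would pass 70% of its speed; a pose out of reach is approached as far as the arm can. A call with a gripper value outside its range is refused whole. The fingers move at their own pace and stop on an object; "squeeze" is the grip in N (left out, the last holds). Time passes only in rows, so rows that repeat a pose let the fingers close. It gives the time, the measured TCP pose, the force, the opening and the grip force at its end, in the units of the state.
- observe(): the state, without advancing time (a new reading comes with each control period).
- read_camera(name): name is "scene" or "top"; returns a dict with "color" (384x512x3 uint8, blue, green, red), "z_map" (384x512 float32, m along the optical axis (not along the pixel's ray), 0 where there is no reading), "fx", "fy", "cx", "cy" (pixels), "k1" (the pictures are not rectified: a ray, as slopes to the right and down, at radius r is drawn at 1 + k1 r^2 times it, then the intrinsics apply), "R" (3x3) and "t" (3): a world point X has camera coordinates R X + t. Camera axes: x right, y down, z forward; pixel columns grow to the right and rows downward; lengths in m; the calibration is good to about 2 mm. A picture is of the moment at which its call begins.
- hand_in(): hands the job in; it is judged then, once.
The state is a dict: "time": time; "qpos": joint angles; "qvel": joint speeds; "joint_efforts": joint torques, N m; "tool_pos": TCP position; "tool_rot": TCP orientation; "contact_force": force on the tool from outside, world axes, zero at the start; "torque": the same for the moment, N m; "opening": finger opening in m; "grip_force": force on a finger pad.
Only numpy, scipy, OpenCV 4.12 (cv2) and the standard library are available. Lean on these libraries where they do the work, as an engineer would, in place of code of your own. Each camera call takes 0.05 s, during which the arm holds its last target. There are 200 camera calls.

TASK

Lay the long bright bracket and the short dark bracket flat in the matching compartments on top of the blue demagnetiser. Only when both are lying in place and released, push or pull the red post of the spring-return dial clockwise past its first two clicks to the third (the red mark) and hold it there: the program finishes while still holding the dial by its post, since it springs back if let go. Leave the blue bin, the hammer, the tape roll and the oil bottle where they are.

Things in the scene. Friction and masses are not known exactly. Their poses are not given: they have to be found in the camera images.
- long_plate_mid (a point): centre of the long bracket: a flat bright metal bar with four holes, 120 x 24 x 8 mm, about 0.18 kg, lying on the bench; x along its length, y across its 24 mm width, z up (4 mm below its top face). Either end may point either way.
- short_plate_mid (a point): centre of the short bracket: a flat dark steel bar with two holes, 80 x 30 x 8 mm, about 0.15 kg, lying on the bench; x along its length, y across its 30 mm width, z up (4 mm below its top face). Either end may point either way.
- long_plate: the long bracket itself; origin at the centre of its underside, axes as for its centre
- short_plate: the short bracket itself; origin at the centre of its underside, axes as for its centre
- machine: the demagnetiser: a blue box fixed to the bench, 200 (x) x 340 (y) x 60 mm high, origin at the centre of its underside, z up, x across its depth (pointing away from the robot at yaw 0), y along its length. On its flat top (60 mm up), at x, y in its frame: the long compartment centred at (0, -115 mm), the short one at (0, 0), the dial axis at (0, +115 mm).
- tray_long (a point): centre of the floor of the long compartment (60 mm above the bench), axes as the machine's. Inside it measures 130 mm along the machine's x by 34 mm along its y; yellow rims around a black floor, 8 mm high, 4 mm thick; each long side is open for 60 mm in the middle, for the fingers.
- tray_short (a point): centre of the floor of the short compartment (60 mm above the bench), axes as the machine's. Inside it measures 90 mm along the machine's y by 40 mm along its x; yellow rims around a black floor, 8 mm high, 4 mm thick; each long side is open for 50 mm in the middle, for the fingers.
- long_home (a point): where the centre of the long bracket belongs, 4 mm above the floor of its compartment; axes as the machine's, the bracket lies along x
- short_home (a point): where the centre of the short bracket belongs, 4 mm above the floor of its compartment; axes as the machine's, the bracket lies along y
- dial_axis (a point): point where the dial's vertical axis meets the machine's top; axes as the machine's (they do not turn with the dial)
- dial_post (a point): upright red post, 16 mm in diameter, on the dial's black arm, 55 mm from the dial axis. Origin on its axis at a good grip height, 108 mm above the bench; it goes on 21 mm above and 28 mm below that, to the arm; hub (radius 24 mm) and arm lie lower. From the dial axis, in the machine's frame, it is at (-45, -31) mm at rest, (-45, +31) mm at the third click; it moves in a level circle.
- dial (a joint): angle of the dial in rad, 0 at rest, growing clockwise seen from above; clicks at 0.4, 0.8 and 1.2 (two white marks and a red one), hard stop at 1.26. A spring of 0.12 Nm at rest to 0.24 Nm at the third click turns it back to 0 from anywhere; the clicks add up to 0.08 Nm either way, so the post needs 1 to 6 N along its circle and must be held.
- parts_bin: bystander: blue open bin, 120 x 100 x 50 mm, origin at the centre of its underside
- hammer: bystander: hammer 260 mm long lying along its x, up to 26 mm high, origin at its middle on the bench
- tape_roll: bystander: yellow tape roll lying flat, 100 mm in diameter, 25 mm high, origin at the centre of its underside
- oil_bottle: bystander: black bottle with a red cap, 56 mm in diameter, 85 mm high, origin at the centre of its underside
Not all that is in view belongs to the job. There is more than one size of the short_plate; the job needs the middle-sized.

How it is judged:
By the outcome, as a careful person would: the job done as asked, in the order asked, and still so for the second after the job is handed in, while the arm keeps its last pose, push and grip.
It also fails if it takes over 72 s, if anything falls off the work surface, if the arm or the gripper's body presses on something with over 40 N, if the wrist force passes 120 N, or if a joint passes its speed limit or range.

## Working session

There is one attempt and no reset: what is moved stays moved. The work goes in short steps, Python scripts to look and compute and a tool call to move; the robot and the scene stay as the last step left them, time stands still between calls to the robot, and variables do not carry over. Pictures are saved under pics/ and viewed, at most 10 in all, crops included, and the job is handed in when it is done.

Besides the shell and the picture viewer there is one more tool, called after "Call:" as name(argument=value, ...) on one line, values as JSON. arm_command: Moves the arm, as the interface text tells. Its arguments: {"type":"object","properties":{"fingers":{"type":"array","items":{"type":"number"}},"travel":{"type":"array","items":{"type":"array","items":{"type":"number"}}},"dr":{"type":"array","items":{"type":"array","items":{"type":"number"}}},"squeeze":{"type":"number"}},"required":["fingers","travel","dr"]}

```bash
mkdir -p pics; ls; python3 - <<'E'
from cell import *
import cv2,numpy as np
for n in ("scene","top"):
    c=read_camera(n); cv2.imwrite(f"pics/{n}0.png",c["color"]); np.save(f"pics/{n}0.npy",c,allow_pickle=True)
    print(n,c["fx"],c["fy"],c["cx"],c["cy"],c["k1"],(-c["R"].T@c["t"]).round(3),c["R"].round(3).tolist())
print(observe())
E
```

```text
pics
scene 399.4362848307047 399.4362848307047 255.12552382857388 194.82342895165561 -0.1372540595907557 [ 1.306 -0.117  0.987] [[0.148, 0.989, 0.004], [0.772, -0.113, -0.626], [-0.619, 0.095, -0.78]]
top 440.3546433349421 440.3546433349421 257.1426783618319 181.74103602943322 -0.018145396434630017 [ 0.447 -0.006  1.385] [[-0.021, -1.0, -0.004], [-0.993, 0.022, -0.118], [0.118, 0.001, -0.993]]
{'time': 0.1, 'qpos': array([-1.37900054e+00,  3.42641981e-01,  1.52492772e+00, -1.23360971e-05,
        1.27541608e+00, -1.46025654e-01]), 'qvel': array([-0.00062434, -0.00208664, -0.00242259,  0.00055334, -0.00051099,
       -0.00140673]), 'joint_efforts': array([ 1.17276752e-03, -4.32005560e+01, -2.44693726e+01,  7.18858279e-02,
        5.26564009e-02, -5.08525966e-05]), 'tool_pos': array([ 0.17393508, -0.49495567,  0.22611804]), 'tool_rot': array([-3.14021263e+00, -1.91039206e-04,  3.37824909e-01]), 'contact_force': array([0.16610506, 0.11781907, 0.0451725 ]), 'torque': array([-0.00500438,  0.03766712,  0.00517227]), 'grip_force': 0.0, 'opening': 0.09166699054704101}
```

View pics/top0.png

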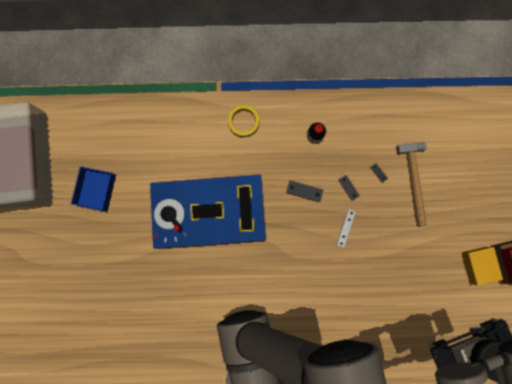

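View pics/scene0.png

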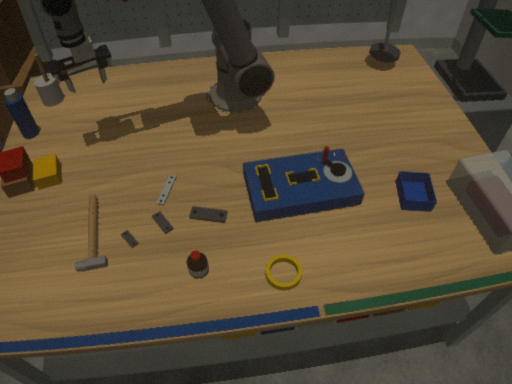

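The top view shows three dark bars: a large one at (305,191), a medium one at (348,187) and a small one at (379,173). The only bright bar is at (346,228). The machine is at (208,212) with its long tray at (246,208), short tray at (207,211) and dial post at about (178,228). I expect (348,187) to be the short bracket and will check that by measured size.

```bash
cat > h.py <<'E'
import cv2,numpy as np
def cast(c,uv,z):
    K=np.array([[c["fx"],0,c["cx"]],[0,c["fy"],c["cy"]],[0,0,1]])
    n=cv2.undistortPoints(np.float64(uv).reshape(-1,1,2),K,np.array([c["k1"],0,0,0,0.]))[:,0]
    d=np.c_[n,np.ones(len(n))]@c["R"]; o=-c["R"].T@c["t"]
    return o+d*((z-o[2])/d[:,2])[:,None]
def blobs(c,mask,z,amin=15,box=None):
    if box:
        m=np.zeros_like(mask); x0,y0,x1,y1=box; m[y0:y1,x0:x1]=mask[y0:y1,x0:x1]; mask=m
    out=[]
    for k in cv2.findContours(mask,cv2.RETR_EXTERNAL,cv2.CHAIN_APPROX_NONE)[0]:
        if cv2.contourArea(k)<amin: continue
        m=np.zeros_like(mask); cv2.drawContours(m,[k],-1,255,-1); v,u=np.nonzero(m)
        P=cast(c,np.c_[u,v],z)[:,:2]
        (cx,cy),(a,b),t=cv2.minAreaRect((P*1000).astype(np.float32))
        if a<b: a,b,t=b,a,t+90
        q=np.cov(P.T); w,V=np.linalg.eigh(q); ax=V[:,1]
        out.append(dict(px=(u.mean().round(1),v.mean().round(1)),c=(np.round(cx),np.round(cy)),mean=(P.mean(0)*1000).round(1),size=(round(a),round(b)),sd=(np.sqrt(12*w[::-1])*1000).round(),rect=round((t+90)%180-90,1),pca=round(np.degrees(np.arctan(ax[1]/ax[0])),1)))
    return out
E
python3 - <<'E'
from h import *
T=np.load("pics/top0.npy",allow_pickle=True).item(); S=np.load("pics/scene0.npy",allow_pickle=True).item()
for n,c,b1,b2,b3 in(("top",T,(280,155,395,260),(140,165,275,255),(0,0,0,0)),("scene",S,(110,165,232,250),(235,140,370,225),0)):
    im=c["color"]; h=cv2.cvtColor(im,cv2.COLOR_BGR2HSV); H,s,v=cv2.split(h)
    dark=((v<100)).astype(np.uint8)*255; br=((s<60)&(v>140)).astype(np.uint8)*255
    print(n); 
    for nm,m,z,b in(("dark",dark,.008,b1),("bright",br,.008,b1),("yellow",((H>18)&(H<35)&(s>120)&(v>80)).astype(np.uint8)*255,.068,b2),("red",(((H<8)|(H>172))&(s>130)&(v>70)).astype(np.uint8)*255,.129,b2),("white",br,.06,b2)):
        for o in blobs(c,m,z,8,b): print(nm,o)
    if n=="top":
        for o in blobs(c,((H>100)&(H<125)&(s>120)).astype(np.uint8)*255,.06,100,b2): print("blue",o)
crop=lambda c,b:cv2.resize(c["color"][b[1]:b[3],b[0]:b[2]],None,fx=5,fy=5,interpolation=cv2.INTER_CUBIC)
a=crop(T,(280,160,400,250)); b=cv2.resize(crop(T,(145,170,270,250)),(600,384))
b=b[:,:]; cv2.imwrite("pics/c1.png",np.vstack([cv2.resize(a,(450,300)),cv2.resize(b,(450,288))]))
E
```

```text
top
dark {'px': (np.float64(304.3), np.float64(191.1)), 'c': (np.float64(578.0), np.float64(-152.0)), 'mean': array([ 578.3, -151.6]), 'size': (109, 42), 'sd': array([109.,  42.]), 'rect': 72.7, 'pca': np.float64(73.1)}
dark {'px': (np.float64(348.5), np.float64(187.6)), 'c': (np.float64(586.0), np.float64(-290.0)), 'mean': array([ 586.3, -290.7]), 'size': (77, 28), 'sd': array([77., 29.]), 'rect': 31.3, 'pca': np.float64(31.3)}
dark {'px': (np.float64(378.4), np.float64(172.4)), 'c': (np.float64(633.0), np.float64(-388.0)), 'mean': array([ 632.6, -387.5]), 'size': (60, 22), 'sd': array([60., 23.]), 'rect': 35.3, 'pca': np.float64(35.3)}
bright {'px': (np.float64(345.9), np.float64(227.9)), 'c': (np.float64(461.0), np.float64(-277.0)), 'mean': array([ 460.8, -277. ]), 'size': (119, 25), 'sd': array([119.,  25.]), 'rect': -20.9, 'pca': np.float64(-20.9)}
yellow {'px': (np.float64(246.7), np.float64(226.8)), 'c': (np.float64(475.0), np.float64(30.0)), 'mean': array([469.7,  29.7]), 'size': (39, 36), 'sd': array([55., 37.]), 'rect': 89.0, 'pca': np.float64(-88.3)}
yellow {'px': (np.floa
[... 2260 characters left out ...]
 'sd': array([55., 41.]), 'rect': -88.1, 'pca': np.float64(87.8)}
yellow {'px': (np.float64(289.5), np.float64(178.0)), 'c': (np.float64(527.0), np.float64(112.0)), 'mean': array([527.6, 109.1]), 'size': (50, 23), 'sd': array([63., 24.]), 'rect': 5.0, 'pca': np.float64(5.1)}
yellow {'px': (np.float64(314.9), np.float64(174.2)), 'c': (np.float64(522.0), np.float64(188.0)), 'mean': array([523.5, 190.3]), 'size': (50, 22), 'sd': array([65., 23.]), 'rect': -0.7, 'pca': np.float64(-2.8)}
yellow {'px': (np.float64(261.6), np.float64(167.8)), 'c': (np.float64(478.0), np.float64(32.0)), 'mean': array([473.4,  31.3]), 'size': (42, 37), 'sd': array([55., 39.]), 'rect': -84.7, 'pca': np.float64(-77.7)}
```

View pics/c1.png

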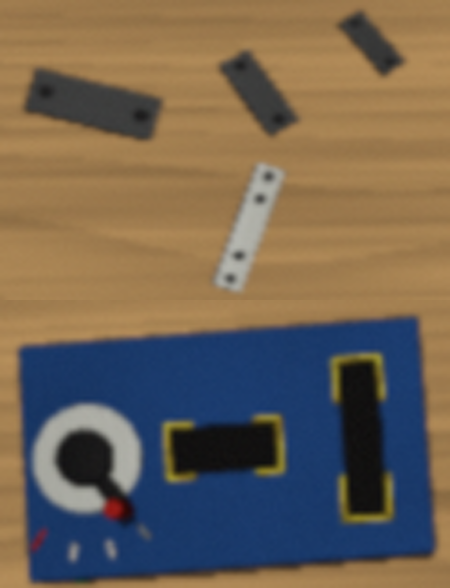

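The crop confirms that the medium bar (77 x 28 mm measured, 348,187) is the short bracket. The bars at (305,191), 109 x 42 mm, and (379,173), 60 x 22 mm, are decoys. The bright bar measures 119 x 25 mm. The machine centre is at (0.520, 0.148) with a yaw of about 3.2°, and the post position agrees with that to 2 mm. Now I'll reach for the long bracket.

Call:
arm_command(fingers=[-1, -1, -1, -1, -1, -1, -1, -1], travel=[[0.343, -0.11, 0.126], [0.343, -0.11, 0.126], [0.343, -0.11, 0.126], [0.343, -0.11, 0.126], [0.343, -0.11, 0.126], [0.343, -0.11, 0.126], [0.343, -0.11, 0.126], [0.343, -0.11, 0.126]], dr=[[0, 0, 40], [0, 0, 40], [0, 0, 40], [0, 0, 40], [0, 0, 40], [0, 0, 40], [0, 0, 40], [0, 0, 40]])

```text
time: 0.77
tool_pos: [0.4099, -0.3166, 0.123]
tool_rot: [3.142, 0.0, -0.362]
contact_force: [0.3, -0.3, -0.4]
opening: 0.0915
grip_force: 0.0
```

```bash
cat > g.py <<'E'
import sys,numpy as np
from scipy.spatial.transform import Rotation as Ro
from cell import *
def to(x,y,z,yawdeg):
    s=observe(); R=Ro.from_euler("xyz",s["tool_rot"]); G=Ro.from_euler("xyz",[180,0,yawdeg],degrees=True)
    p=np.array([x,y,z])-s["tool_pos"]
    print("t",round(s["time"],2),"pos",s["tool_pos"].round(4),"yaw",np.degrees(s["tool_rot"]).round(1),"F",s["contact_force"].round(1),"op",round(s["opening"],4),"grip",round(s["grip_force"],1))
    print("travel",R.inv().apply(p).round(4),"dr",np.degrees((R.inv()*G).as_rotvec()).round(2))
if __name__=="__main__": to(*map(float,sys.argv[1:]))
E
python3 g.py .461 -.277 .06 -20.9
```

```text
t 0.77 pos [ 0.4099 -0.3166  0.123 ] yaw [180.    0.  -20.7] F [ 0.3 -0.3 -0.4] op 0.0915 grip 0.0
travel [ 0.0338 -0.0551  0.063 ] dr [0.   0.01 0.16]
```

Call:
arm_command(fingers=[-0.3, -0.3, -0.3, -0.3, -0.3, -0.3, -0.3, -0.3], travel=[[0.034, -0.055, 0.063], [0.034, -0.055, 0.063], [0.034, -0.055, 0.063], [0.034, -0.055, 0.09], [0.034, -0.055, 0.105], [0.034, -0.055, 0.115], [0.034, -0.055, 0.119], [0.034, -0.055, 0.119]], dr=[[0, 0, 0.2], [0, 0, 0.2], [0, 0, 0.2], [0, 0, 0.2], [0, 0, 0.2], [0, 0, 0.2], [0, 0, 0.2], [0, 0, 0.2]])

```text
time: 1.43
tool_pos: [0.4595, -0.2786, 0.0043]
tool_rot: [-3.141, 0.001, -0.364]
contact_force: [0.2, -0.0, -0.1]
opening: 0.0597
grip_force: 0.0
```

```bash
python3 g.py .461 -.277 .003 -20.9; python3 - <<'E'
from cell import *
import cv2
c=read_camera("scene"); cv2.imwrite("pics/s1.png",cv2.resize(c["color"][120:260,90:260],None,fx=4,fy=4,interpolation=2))
E
```

```text
t 1.43 pos [ 0.4595 -0.2786  0.0043] yaw [-1.80e+02  1.00e-01 -2.09e+01] F [ 0.2 -0.  -0.1] op 0.0597 grip 0.0
travel [ 0.0008 -0.002   0.0013] dr [-0.02  0.07  0.02]
```

View pics/s1.png

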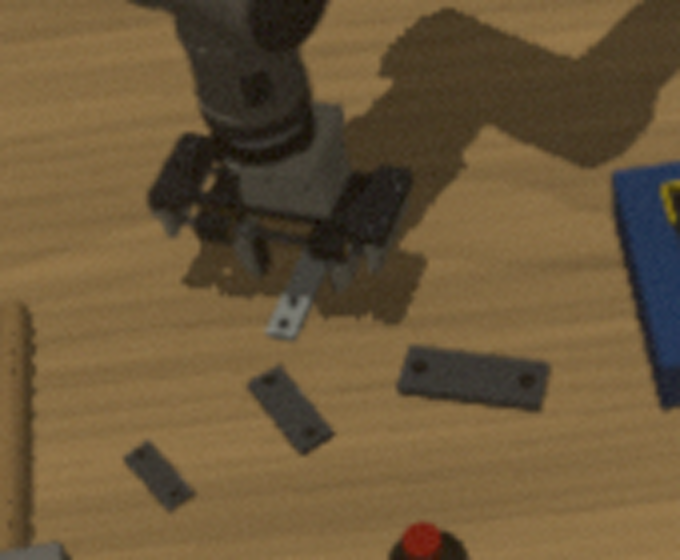

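The fingers straddle the bright bracket at crop pixel (305,285), and nothing else is near them. I'll grip and lift.

Call:
arm_command(fingers=[1, 1, 1, 1, 1, 1, 1, 1], travel=[[0.001, -0.002, 0.001], [0.001, -0.002, 0.001], [0.001, -0.002, 0.001], [0.001, -0.002, 0.001], [0.001, -0.002, 0.001], [0.001, -0.002, 0.001], [0.001, -0.002, 0.001], [0.001, -0.002, 0.001]], dr=[[0, 0, 0], [0, 0, 0], [0, 0, 0], [0, 0, 0], [0, 0, 0], [0, 0, 0], [0, 0, 0], [0, 0, 0]], squeeze=25)

```text
time: 2.15
tool_pos: [0.4618, -0.2768, 0.004]
tool_rot: [-3.141, -0.0, -0.364]
contact_force: [-0.3, 1.2, 2.9]
opening: 0.0234
grip_force: 25.0
```

Call:
arm_command(fingers=[1, 1, 1, 1, 1, 1], travel=[[0, 0, -0.02], [0, 0, -0.05], [0, 0, -0.09], [0, 0, -0.12], [0, 0, -0.14], [0, 0, -0.14]], dr=[[0, 0, 0], [0, 0, 0], [0, 0, 0], [0, 0, 0], [0, 0, 0], [0, 0, 0]])

```text
time: 2.65
tool_pos: [0.4635, -0.2785, 0.148]
tool_rot: [3.139, -0.008, -0.364]
contact_force: [1.0, -0.1, -2.4]
opening: 0.0229
grip_force: 25.0
```

```bash
python3 g.py .526 .0325 .14 3.2
```

```text
t 2.65 pos [ 0.4635 -0.2785  0.148 ] yaw [179.8  -0.5 -20.8] F [ 1.  -0.1 -2.4] op 0.0229 grip 25.0
travel [-0.0523 -0.3129  0.0067] dr [  0.26  -0.41 -24.04]
```

Call:
arm_command(fingers=[1, 1, 1, 1, 1, 1, 1, 1], travel=[[-0.052, -0.313, 0.007], [-0.052, -0.313, 0.007], [-0.052, -0.313, 0.007], [-0.052, -0.313, 0.007], [-0.052, -0.313, 0.007], [-0.052, -0.313, 0.007], [-0.052, -0.313, 0.007], [-0.052, -0.313, 0.007]], dr=[[0, 0, -24], [0, 0, -24], [0, 0, -24], [0, 0, -24], [0, 0, -24], [0, 0, -24], [0, 0, -24], [0, 0, -24]])

```text
time: 3.32
tool_pos: [0.5237, 0.0378, 0.1349]
tool_rot: [-3.141, 0.003, 0.057]
contact_force: [0.3, -0.2, -2.3]
opening: 0.0237
grip_force: 25.0
```

```bash
python3 g.py .527 .0325 .09 3.2
```

```text
t 3.32 pos [0.5237 0.0378 0.1349] yaw [-1.799e+02  1.000e-01  3.300e+00] F [ 0.3 -0.2 -2.3] op 0.0237 grip 25.0
travel [0.0032 0.0055 0.0449] dr [-0.06  0.15  0.06]
```

Call:
arm_command(fingers=[1, 1, 1, 1, 1], travel=[[0.003, 0.004, 0.02], [0.003, 0.004, 0.04], [0.003, 0.004, 0.045], [0.003, 0.004, 0.045], [0.003, 0.004, 0.045]], dr=[[0, 0, 0], [0, 0, 0], [0, 0, 0], [0, 0, 0], [0, 0, 0]])

```text
time: 3.73
tool_pos: [0.5273, 0.03, 0.0912]
tool_rot: [-3.142, 0.002, 0.054]
contact_force: [0.4, 0.1, -2.1]
opening: 0.0234
grip_force: 25.0
```

```bash
python3 g.py .527 .0325 .065 3.2; python3 - <<'E'
from cell import *
import cv2,numpy as np
from h import *
a=read_camera("top"); b=read_camera("scene")
A=cv2.resize(a["color"][165:255,145:275],(650,450),interpolation=2)
B=cv2.resize(b["color"][140:225,220:360],(650,400),interpolation=2)
cv2.imwrite("pics/p1.png",cv2.resize(np.vstack([A,B]),(450,590)))
E
```

```text
t 3.73 pos [0.5273 0.03   0.0912] yaw [-1.8e+02  1.0e-01  3.1e+00] F [ 0.4  0.1 -2.1] op 0.0234 grip 25.0
travel [-0.0001 -0.0025  0.0262] dr [-0.    0.09 -0.08]
```

View pics/p1.png

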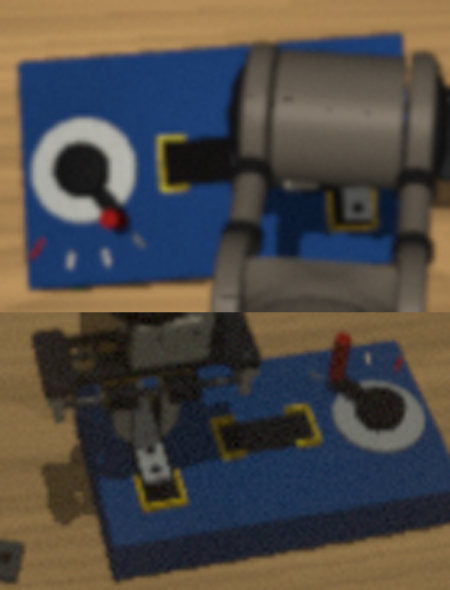

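The bracket hangs just above the long tray and is aligned with it (top crop 355,205; scene crop 155,470). I'll lower it and release.

Call:
arm_command(fingers=[1, 1, 1, 1, 1, 1], travel=[[0, -0.002, 0.01], [0, -0.002, 0.02], [0, -0.002, 0.025], [0, -0.002, 0.0265], [0, -0.002, 0.0265], [0, -0.002, 0.0265]], dr=[[0, 0, 0], [0, 0, 0], [0, 0, 0], [0, 0, 0], [0, 0, 0], [0, 0, 0]])

```text
time: 4.33
tool_pos: [0.5277, 0.0323, 0.0652]
tool_rot: [3.142, -0.0, 0.055]
contact_force: [1.0, 0.1, -1.9]
opening: 0.0236
grip_force: 25.0
```

```bash
python3 g.py .527 .0325 .065 3.2
```

```text
t 4.33 pos [0.5277 0.0323 0.0652] yaw [180.   -0.    3.2] F [ 1.   0.1 -1.9] op 0.0236 grip 25.0
travel [-0.0007 -0.0003  0.0002] dr [ 0.   -0.01 -0.05]
```

Call:
arm_command(fingers=[1, 1, 0, 0, 0, 0, 0], travel=[[0, 0, 0.001], [0, 0, 0.001], [0, 0, 0.001], [0, 0, 0.001], [0, 0, 0.001], [0, 0, 0.001], [0, 0, 0.001]], dr=[[0, 0, 0], [0, 0, 0], [0, 0, 0], [0, 0, 0], [0, 0, 0], [0, 0, 0], [0, 0, 0]])

```text
time: 4.92
tool_pos: [0.5277, 0.0323, 0.0644]
tool_rot: [3.141, -0.0, 0.055]
contact_force: [-0.9, -0.2, -0.3]
opening: 0.0456
grip_force: 0.0
```

Call:
arm_command(fingers=[0, 0, 0, 0, 0, -0.3, -0.3, -0.3], travel=[[0, 0, -0.015], [0, 0, -0.05], [0, 0, -0.09], [0, 0.02, -0.1], [0, 0.06, -0.1], [0, 0.1, -0.1], [0, 0.14, -0.1], [0, 0.18, -0.1]], dr=[[0, 0, 0], [0, 0, 0], [0, 0, 0], [0, 0, -4], [0, 0, -10], [0, 0, -16], [0, 0, -22], [0, 0, -28]])

```text
time: 5.58
tool_pos: [0.5374, -0.1491, 0.1647]
tool_rot: [3.141, -0.0, 0.55]
contact_force: [1.3, 0.1, -1.0]
opening: 0.0583
grip_force: 0.0
```

```bash
python3 g.py .587 -.290 .08 31.3; python3 - <<'E'
from cell import *
import cv2,numpy as np
from h import *
a=read_camera("top"); 
A=cv2.resize(a["color"][165:255,145:275],(650,450),interpolation=2)
cv2.imwrite("pics/p2.png",A)
H,s,v=cv2.split(cv2.cvtColor(a["color"],cv2.COLOR_BGR2HSV))
for o in blobs(a,((s<60)&(v>130)).astype(np.uint8)*255,.068,30,(230,175,262,240)): print(o)
E
```

```text
t 5.58 pos [ 0.5374 -0.1491  0.1647] yaw [180.   -0.   31.5] F [ 1.3  0.1 -1. ] op 0.0583 grip 0.0
travel [-0.0313  0.1461  0.0847] dr [ 0.04 -0.02  0.19]
{'px': (np.float64(246.3), np.float64(207.9)), 'c': (np.float64(527.0), np.float64(30.0)), 'mean': array([526.2,  29.8]), 'size': (118, 25), 'sd': array([119.,  24.]), 'rect': 3.1, 'pca': np.float64(2.7)}
```

View pics/p2.png

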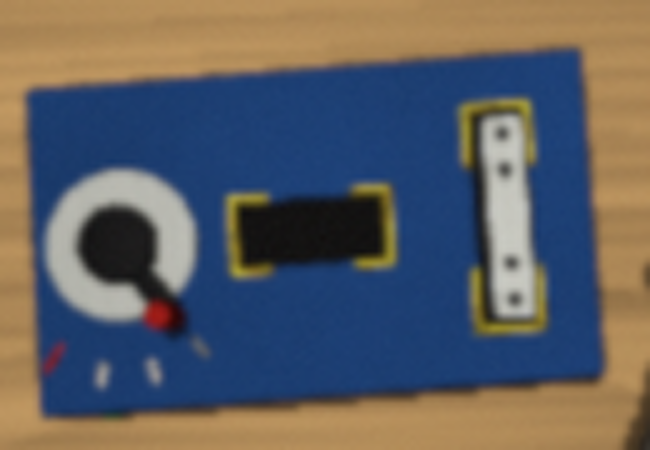

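The long bracket lies flat inside its rims (crop 508,215). Next is the short bracket.

Call:
arm_command(fingers=[-0.3, -0.3, -0.3, -0.3, -0.3, -0.3, -0.3, -0.3], travel=[[-0.031, 0.146, 0.085], [-0.031, 0.146, 0.085], [-0.031, 0.146, 0.085], [-0.031, 0.146, 0.085], [-0.031, 0.146, 0.085], [-0.031, 0.146, 0.12], [-0.031, 0.146, 0.14], [-0.031, 0.146, 0.14]], dr=[[0, 0, 0], [0, 0, 0], [0, 0, 0], [0, 0, 0], [0, 0, 0], [0, 0, 0], [0, 0, 0], [0, 0, 0]])

```text
time: 6.3
tool_pos: [0.5836, -0.2864, 0.0195]
tool_rot: [-3.133, 0.004, 0.543]
contact_force: [0.0, 0.7, -0.4]
opening: 0.0599
grip_force: 0.0
```

```bash
python3 g.py .587 -.290 .003 31.3
```

```text
t 6.3 pos [ 0.5836 -0.2864  0.0195] yaw [-179.5    0.2   31.1] F [ 0.   0.7 -0.4] op 0.0599 grip 0.0
travel [0.0011 0.005  0.0164] dr [-0.47  0.23 -0.19]
```

Call:
arm_command(fingers=[-0.3, -0.3, -0.3, -0.3], travel=[[0, 0, 0.01], [0, 0, 0.016], [0, 0, 0.016], [0, 0, 0.016]], dr=[[0, 0, 0], [0, 0, 0], [0, 0, 0], [0, 0, 0]])

```text
time: 6.63
tool_pos: [0.587, -0.2884, 0.0093]
tool_rot: [3.14, -0.001, 0.544]
contact_force: [-0.1, -0.2, -0.2]
opening: 0.0597
grip_force: 0.0
```

```bash
python3 g.py .587 -.290 .003 31.3
```

```text
t 6.63 pos [ 0.587  -0.2884  0.0093] yaw [179.9  -0.   31.2] F [-0.1 -0.2 -0.2] op 0.0597 grip 0.0
travel [-0.0009  0.0014  0.0063] dr [ 0.08 -0.03 -0.13]
```

Call:
arm_command(fingers=[-0.3, -0.3, 1, 1, 1, 1, 1, 1], travel=[[-0.001, 0.0015, 0.0055], [-0.001, 0.0015, 0.0055], [-0.001, 0.0015, 0.0055], [-0.001, 0.0015, 0.0055], [-0.001, 0.0015, 0.0055], [-0.001, 0.0015, 0.0055], [-0.001, 0.0015, 0.0055], [-0.001, 0.0015, 0.0055]], dr=[[0, 0, 0], [0, 0, 0], [0, 0, 0], [0, 0, 0], [0, 0, 0], [0, 0, 0], [0, 0, 0], [0, 0, 0]], squeeze=25)

```text
time: 7.3
tool_pos: [0.5865, -0.2903, 0.0029]
tool_rot: [3.141, -0.0, 0.544]
contact_force: [0.1, -0.3, 0.7]
opening: 0.0292
grip_force: 25.0
```

Call:
arm_command(fingers=[1, 1, 1, 1, 1, 1], travel=[[0, 0, -0.02], [0, 0, -0.05], [0, 0, -0.09], [0, 0, -0.12], [0, 0, -0.14], [0, 0, -0.14]], dr=[[0, 0, 0], [0, 0, 0], [0, 0, 0], [0, 0, 0], [0, 0, 0], [0, 0, 0]])

```text
time: 7.8
tool_pos: [0.5885, -0.2915, 0.1483]
tool_rot: [3.133, -0.004, 0.544]
contact_force: [1.6, 0.2, -1.0]
opening: 0.0292
grip_force: 25.0
```

```bash
python3 g.py .520 .149 .14 93.2
```

```text
t 7.8 pos [ 0.5885 -0.2915  0.1483] yaw [179.5  -0.2  31.2] F [ 1.6  0.2 -1. ] op 0.0292 grip 25.0
travel [ 0.1692 -0.4125  0.0055] dr [ 5.600e-01  5.000e-02 -6.204e+01]
```

Call:
arm_command(fingers=[1, 1, 1, 1, 1, 1, 1, 1], travel=[[0.169, -0.412, 0.005], [0.169, -0.412, 0.005], [0.169, -0.412, 0.005], [0.169, -0.412, 0.005], [0.169, -0.412, 0.005], [0.169, -0.412, 0.005], [0.169, -0.412, 0.005], [0.169, -0.412, 0.005]], dr=[[0, 0, -62], [0, 0, -62], [0, 0, -62], [0, 0, -62], [0, 0, -62], [0, 0, -62], [0, 0, -62], [0, 0, -62]])

```text
time: 8.47
tool_pos: [0.5335, 0.041, 0.1375]
tool_rot: [-3.139, -0.0, 1.55]
contact_force: [0.8, 0.0, -1.0]
opening: 0.0293
grip_force: 25.0
```

```bash
python3 g.py .520 .149 .12 93.2
```

```text
t 8.47 pos [0.5335 0.041  0.1375] yaw [-179.9   -0.    88.8] F [ 0.8  0.  -1. ] op 0.0293 grip 25.0
travel [ 0.1077 -0.0158  0.0176] dr [-0.13 -0.01 -4.41]
```

Call:
arm_command(fingers=[1, 1, 1, 1, 1, 1, 1], travel=[[0.106, -0.016, 0.01], [0.106, -0.016, 0.01], [0.106, -0.016, 0.01], [0.106, -0.016, 0.02], [0.106, -0.016, 0.03], [0.106, -0.016, 0.04], [0.106, -0.016, 0.04]], dr=[[0, 0, -4.4], [0, 0, -4.4], [0, 0, -4.4], [0, 0, -4.4], [0, 0, -4.4], [0, 0, -4.4], [0, 0, -4.4]])

```text
time: 9.05
tool_pos: [0.5203, 0.1441, 0.0959]
tool_rot: [-3.136, 0.001, 1.619]
contact_force: [-0.9, -0.4, -2.3]
opening: 0.0294
grip_force: 25.0
```

```bash
python3 g.py .520 .149 .0645 93.2; python3 - <<'E'
from cell import *
import cv2,numpy as np
b=read_camera("scene")
cv2.imwrite("pics/p3.png",cv2.resize(b["color"][130:225,230:370],(700,475),interpolation=2))
E
```

```text
t 9.05 pos [0.5203 0.1441 0.0959] yaw [-179.7    0.    92.8] F [-0.9 -0.4 -2.3] op 0.0294 grip 25.0
travel [0.0049 0.0001 0.0314] dr [-0.31  0.04 -0.43]
```

View pics/p3.png

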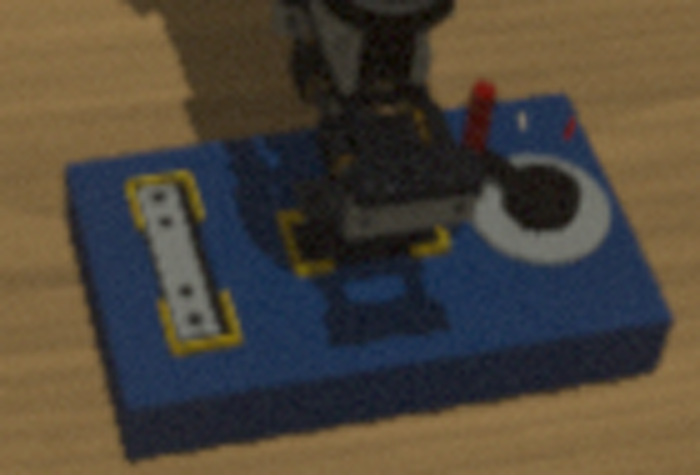

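The gripper is over the short tray (crop 365,225) and clear of the post at (480,115). The long bracket is still in place. I'll lower the short bracket.

Call:
arm_command(fingers=[1, 1, 1, 1, 1, 1], travel=[[0.004, 0, 0.01], [0.004, 0, 0.02], [0.004, 0, 0.027], [0.004, 0, 0.029], [0.004, 0, 0.029], [0.004, 0, 0.029]], dr=[[0, 0, -0.3], [0, 0, -0.3], [0, 0, -0.3], [0, 0, -0.3], [0, 0, -0.3], [0, 0, -0.3]])

```text
time: 9.6
tool_pos: [0.5219, 0.1494, 0.07]
tool_rot: [-3.142, 0.0, 1.626]
contact_force: [0.0, 0.2, -1.1]
opening: 0.0292
grip_force: 25.0
```

```bash
python3 g.py .520 .149 .0635 93.2
```

```text
t 9.6 pos [0.5219 0.1494 0.07  ] yaw [-180.     0.    93.1] F [ 0.   0.2 -1.1] op 0.0292 grip 25.0
travel [-0.0003 -0.0019  0.0065] dr [-0.    0.01 -0.06]
```

Call:
arm_command(fingers=[1, 1, 1, 1, 0, 0, 0, 0], travel=[[0, -0.0015, 0.003], [0, -0.0015, 0.006], [0, -0.0015, 0.0065], [0, -0.0015, 0.0065], [0, -0.0015, 0.0065], [0, -0.0015, 0.0065], [0, -0.0015, 0.0065], [0, -0.0015, 0.0065]], dr=[[0, 0, 0], [0, 0, 0], [0, 0, 0], [0, 0, 0], [0, 0, 0], [0, 0, 0], [0, 0, 0], [0, 0, 0]])

```text
time: 10.27
tool_pos: [0.5205, 0.1495, 0.0637]
tool_rot: [3.141, 0.0, 1.626]
contact_force: [-0.0, -0.5, -0.1]
opening: 0.0451
grip_force: 0.0
```

Call:
arm_command(fingers=[0, 0, 0, 0, 0, 0, 0, 0], travel=[[0, 0, -0.015], [0, 0, -0.05], [0, 0, -0.09], [0, 0, -0.11], [0, -0.04, -0.12], [0, -0.08, -0.12], [0, -0.11, -0.12], [0, -0.13, -0.12]], dr=[[0, 0, 0], [0, 0, 0], [0, 0, 0], [0, 0, 6], [0, 0, 13], [0, 0, 20], [0, 0, 27], [0, 0, 34]])

```text
time: 10.93
tool_pos: [0.3874, 0.1421, 0.1836]
tool_rot: [-3.141, 0.001, 1.027]
contact_force: [0.6, 0.3, 0.5]
opening: 0.0458
grip_force: 0.0
```

```bash
python3 g.py .4695 .229 .17 3.2; python3 - <<'E'
from cell import *
import cv2,numpy as np
a=read_camera("top");b=read_camera("scene")
cv2.imwrite("pics/p4.png",np.vstack([cv2.resize(a["color"][165:255,145:275],(434,300),interpolation=2),cv2.resize(b["color"][130:225,230:370],(434,295),interpolation=2)]))
E
```

```text
t 10.93 pos [0.3874 0.1421 0.1836] yaw [-180.     0.    58.8] F [0.6 0.3 0.5] op 0.0458 grip 0.0
travel [0.1168 0.0252 0.0136] dr [-2.000e-02  5.000e-02  5.562e+01]
```

View pics/p4.png

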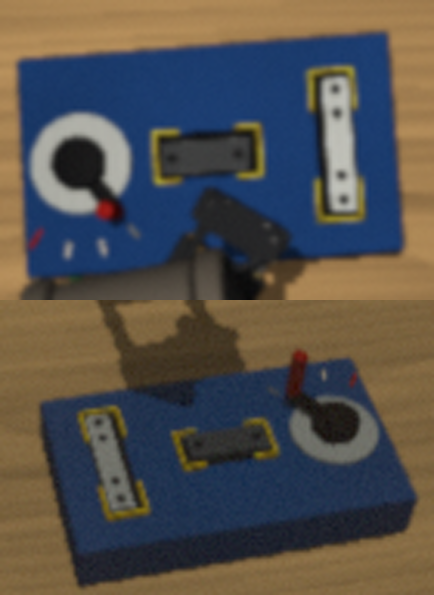

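Both brackets lie flat inside their rims and are released (top crop: short at 207,155, long at 337,145). Next is the dial post.

Call:
arm_command(fingers=[0, 0, 0, 0, 0, 0, 0, 0], travel=[[0.117, 0.025, 0.008], [0.117, 0.025, 0.008], [0.117, 0.025, 0.008], [0.117, 0.025, 0.008], [0.117, 0.025, 0.008], [0.117, 0.025, 0.008], [0.117, 0.025, 0.008], [0.117, 0.025, 0.008]], dr=[[0, 0, 55.6], [0, 0, 55.6], [0, 0, 55.6], [0, 0, 55.6], [0, 0, 55.6], [0, 0, 55.6], [0, 0, 55.6], [0, 0, 55.6]])

```text
time: 11.7
tool_pos: [0.473, 0.2302, 0.1753]
tool_rot: [-3.142, -0.001, 0.058]
contact_force: [-0.2, -0.1, -0.4]
opening: 0.0461
grip_force: 0.0
```

```bash
python3 g.py .4705 .229 .09 3.2
```

```text
t 11.7 pos [0.473  0.2302 0.1753] yaw [-180.    -0.     3.3] F [-0.2 -0.1 -0.4] op 0.0461 grip 0.0
travel [-0.0027  0.001   0.0853] dr [-0.   -0.03  0.13]
```

Call:
arm_command(fingers=[0, 0, 0, 0, 0, 0, 0], travel=[[-0.002, 0.001, 0.02], [-0.002, 0.001, 0.04], [-0.002, 0.001, 0.06], [-0.002, 0.001, 0.075], [-0.002, 0.001, 0.084], [-0.002, 0.001, 0.084], [-0.002, 0.001, 0.084]], dr=[[0, 0, 0], [0, 0, 0], [0, 0, 0], [0, 0, 0], [0, 0, 0], [0, 0, 0], [0, 0, 0]])

```text
time: 12.28
tool_pos: [0.4706, 0.2289, 0.0915]
tool_rot: [3.141, -0.0, 0.063]
contact_force: [1.1, -0.3, 0.4]
opening: 0.0461
grip_force: 0.0
```

Call:
arm_command(fingers=[1, 1, 1, 1, 1, 1, 1, 1], travel=[[0, 0, 0], [0, 0, 0], [0, 0, 0], [0, 0, 0], [0, 0, 0], [0, 0, 0], [0, 0, 0], [0, 0, 0]], dr=[[0, 0, 0], [0, 0, 0], [0, 0, 0], [0, 0, 0], [0, 0, 0], [0, 0, 0], [0, 0, 0], [0, 0, 0]], squeeze=15)

```text
time: 12.95
tool_pos: [0.4702, 0.2315, 0.092]
tool_rot: [-3.137, -0.002, 0.062]
contact_force: [-0.9, 13.3, -0.4]
opening: 0.0157
grip_force: 15.0
```

```bash
python3 g.py .4705 .229 .09 3.2;  python3 - <<'E'
import numpy as np
from g import *
s=observe(); p=s["tool_pos"][:2]; y=np.radians(3.2); M=np.array([[np.cos(y),-np.sin(y)],[np.sin(y),np.cos(y)]])
print("axis implied",p-M@[-45,-31]/1000 if 0 else p-M@np.array([-.045,-.031]))
a0=np.arctan2(-31,-45)
for t in (.2,.4,.6,.8,1.0,1.2,1.23):
    q=.0547*np.array([np.cos(a0-t),np.sin(a0-t)])-np.array([-.045,-.031])
    print(t,(M@q).round(4),"tool",(Ro.from_euler("xyz",s["tool_rot"]).inv().apply(np.r_[M@q,0])).round(4))
E
```

```text
t 12.95 pos [0.4702 0.2315 0.092 ] yaw [-1.797e+02 -1.000e-01  3.500e+00] F [-0.9 13.3 -0.4] op 0.0157 grip 15.0
travel [0.0001 0.0025 0.002 ] dr [-0.25 -0.11  0.34]
axis implied [0.51339561 0.26497539]
0.2 [-0.0058  0.0092] tool [-0.0053 -0.0096  0.    ]
0.4 [-0.0097  0.0194] tool [-0.0085 -0.02    0.0001]
0.6 [-0.0114  0.0302] tool [-0.0095 -0.0309  0.0001]
0.8 [-0.011   0.0411] tool [-0.0084 -0.0417  0.0002]
1.0 [-0.0084  0.0518] tool [-0.0051 -0.0522  0.0002]
1.2 [-0.0037  0.0616] tool [ 0.0001 -0.0617  0.0003]
1.23 [-0.0028  0.063 ] tool [ 0.0011 -0.0631  0.0003]
```

Call:
arm_command(fingers=[1, 1, 1, 1, 1, 1, 1, 1], travel=[[-0.003, -0.008, 0], [-0.006, -0.015, 0], [-0.0085, -0.023, 0], [-0.0095, -0.03, 0], [-0.0095, -0.037, 0], [-0.0085, -0.044, 0], [-0.007, -0.05, 0], [-0.005, -0.055, 0]], dr=[[0, 0, 0], [0, 0, 0], [0, 0, 0], [0, 0, 0], [0, 0, 0], [0, 0, 0], [0, 0, 0], [0, 0, 0]])

```text
time: 13.62
tool_pos: [0.4596, 0.282, 0.0913]
tool_rot: [3.138, 0.005, 0.062]
contact_force: [-4.8, -8.6, 3.8]
opening: 0.0155
grip_force: 15.0
```

```bash
python3 g.py .4665 .2931 .09 3.2
```

```text
t 13.62 pos [0.4596 0.282  0.0913] yaw [179.8   0.3   3.6] F [-4.8 -8.6  3.8] op 0.0155 grip 15.0
travel [ 0.0075 -0.0107  0.0012] dr [0.22 0.26 0.36]
```

Call:
arm_command(fingers=[1, 1, 1, 1, 1, 1], travel=[[0.0015, -0.004, 0], [0.004, -0.008, 0], [0.006, -0.011, 0], [0.006, -0.011, 0], [0.006, -0.011, 0], [0.006, -0.011, 0]], dr=[[0, 0, 0], [0, 0, 0], [0, 0, 0], [0, 0, 0], [0, 0, 0], [0, 0, 0]])

```text
time: 14.12
tool_pos: [0.4655, 0.2937, 0.0912]
tool_rot: [3.139, 0.003, 0.062]
contact_force: [-3.9, -5.2, 1.8]
opening: 0.0156
grip_force: 15.0
```

```bash
python3 g.py .4665 .2931 .09 3.2; python3 - <<'E'
from cell import *
import cv2,numpy as np
a=read_camera("top");b=read_camera("scene")
cv2.imwrite("pics/p5.png",np.vstack([cv2.resize(a["color"][165:255,145:275],(434,300),interpolation=2),cv2.resize(b["color"][125:220,240:380],(434,295),interpolation=2)]))
E
```

```text
t 14.12 pos [0.4655 0.2937 0.0912] yaw [179.9   0.2   3.6] F [-3.9 -5.2  1.8] op 0.0156 grip 15.0
travel [0.001  0.0007 0.0012] dr [0.14 0.18 0.36]
```

View pics/p5.png

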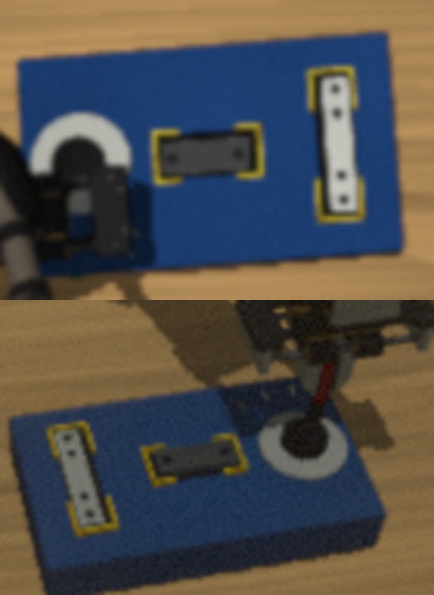

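Both brackets are still in place (207,155 and 337,145), and the dial arm now points to the red-mark side (scene crop 318,390). The dial estimate is about 1.20 rad. I'll nudge it slightly further and check the force against the stop.

Call:
arm_command(fingers=[1, 1, 1, 1, 1, 1], travel=[[0.001, -0.0014, 0], [0.001, -0.0014, 0], [0.001, -0.0014, 0], [0.001, -0.0014, 0], [0.001, -0.0014, 0], [0.001, -0.0014, 0]], dr=[[0, 0, 0], [0, 0, 0], [0, 0, 0], [0, 0, 0], [0, 0, 0], [0, 0, 0]])

```text
time: 14.72
tool_pos: [0.4661, 0.2947, 0.0912]
tool_rot: [3.138, 0.004, 0.062]
contact_force: [-4.4, -6.2, 2.8]
opening: 0.0155
grip_force: 15.0
```

```bash
python3 g.py .4665 .2931 .09 3.2; python3 - <<'E'
from h import *
from cell import *
c=read_camera("scene"); H,s,v=cv2.split(cv2.cvtColor(c["color"],cv2.COLOR_BGR2HSV))
m=(((H<8)|(H>172))&(s>110)&(v>50)).astype(np.uint8); m[:135]=0;m[190:]=0;m[:,:310]=0;m[:,370:]=0
for r in range(135,170):
    u=np.nonzero(m[r])[0]
    if len(u): print(r,u.min(),u.max(),cast(c,[[u.mean(),r]],.105)[0].round(4))
S=np.load("pics/scene0.npy",allow_pickle=True).item()
K=np.array([[c["fx"],0,c["cx"]],[0,c["fy"],c["cy"]],[0,0,1.]])
for nm,ang in(("1.0",1.0),("1.2",1.2),("1.26",1.26)):
    a=np.arctan2(-31,-45)-ang; y=np.radians(3.2); M=np.array([[np.cos(y),-np.sin(y)],[np.sin(y),np.cos(y)]])
    p=np.array([.5131,.2628])+M@(.0547*np.array([np.cos(a),np.sin(a)]))
    for z in(.085,.105): print(nm,z,cv2.projectPoints(np.array([[*p,z]]),cv2.Rodrigues(c["R"])[0],c["t"],K,np.array([c["k1"],0,0,0.]))[0].ravel().round(1))
E
```

```text
t 14.72 pos [0.4661 0.2947 0.0912] yaw [179.8   0.2   3.5] F [-4.4 -6.2  2.8] op 0.0155 grip 15.0
travel [0.0003 0.0016 0.0012] dr [0.18 0.23 0.35]
146 345 347 [0.4521 0.3057 0.105 ]
147 345 347 [0.4565 0.3043 0.105 ]
148 345 345 [0.4605 0.2998 0.105 ]
149 344 346 [0.4648 0.2985 0.105 ]
150 344 346 [0.4691 0.2972 0.105 ]
151 344 345 [0.4732 0.2943 0.105 ]
152 344 345 [0.4775 0.293  0.105 ]
153 344 345 [0.4817 0.2917 0.105 ]
154 343 345 [0.4858 0.2889 0.105 ]
155 342 345 [0.4898 0.2861 0.105 ]
156 342 345 [0.4939 0.2843 0.105 ]
1.0 0.085 [338.4 153.3]
1.0 0.105 [339.4 148.8]
1.2 0.085 [341.8 154. ]
1.2 0.105 [342.8 149.5]
1.26 0.085 [342.8 154.3]
1.26 0.105 [343.8 149.9]
```

```bash
python3 -c "
from cell import *
print(hand_in())"
```

```text
the job is handed in; nothing more can be done
None
```

I laid both brackets flat in their matching compartments and released them, then turned the dial to the third click and handed the job in with the gripper still holding it by its post; the dial angle, about 1.22 rad, is my estimate from arm position and camera, since nothing reads it directly.

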